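# Brush out the mug

## Task

Brush out the tea-stained cream mug, the one with a handle: lift the long bottle brush out of its stoneware crock, push it straight down inside the mug to the bottom, draw it up to the rim, and push it down to the bottom a second time. Then take it out and stand it back in the crock, bristles down, and let go. The mug must stay standing where it is.

Things in the scene. Friction and masses are not known exactly. Their poses are not given: they have to be found in the camera images.
- brush_handle (a point): Bottle brush, 210 mm long, about 80 g: a round bristle head 36 mm across and 83 mm long with a flat end, a thin wire stem, and above it a round wooden handle 18 mm across and 90 mm long. It stands upright on its bristles in the crock. This point is on the handle's axis, 35 mm below the handle's top end and 175 mm above the bristle end: grip it here. z runs along the brush, towards the handle's end.
- brush_tip (a point): The flat bristle end of the brush, on its axis (the lowest point when it stands). z runs along the brush, towards the handle's end.
- mug_floor (a point): Loose cream mug with a brown-stained bottom inside, 118 mm high and 75 mm across, with an angular handle standing out 36 mm on one side (towards this frame's -y); about 270 g. It stands upright; a pale blue cup without handle and a green bowl stand near and are not used. This point is the centre of the mug's inner floor, 6 mm above the table; the round inside is 62 mm wide, open at the top, the rim 112 mm above this point. z is up.
- crock_floor (a point): Small grey-brown stoneware crock, fixed on the table, 85 mm high and 84 mm across at the top, in which the brush stands. This point is the centre of its inner floor, 10 mm above the table; the inside is 50 mm wide at the floor and widens to 70 mm at the mouth, 75 mm above this point. z is up.
Things that resemble listed ones, but are neither listed nor needed, are in the scene too. Of the things that look like the part that bears brush_handle, the larger one is meant.

How it is judged:
By the outcome, as a careful person would: the job done as asked, in the order asked, and still so for the second after the job is handed in, with the robot touching nothing.
It also fails if it takes over 58 s, if anything falls off the work surface, if the arm or the gripper's body presses on something with over 40 N, if the wrist force passes 120 N, or if a joint passes its speed limit or range.

## Robot

A 6-joint arm with a two-finger parallel gripper is mounted at the origin on a cart in front of the work surface, level with it; the furniture and walls round the work are solid. World frame = base frame: x ahead of the robot, y to its left, z up, the work surface at z = 0. Lengths are in mm, angles in rad, forces in N, time in s.
With the tool pointing down it reaches from about 250 to 775 mm from the base axis. Payload 4 kg.
Tool frame: the origin (TCP) lies midway between the tips of the shut fingers; the grasp point (between the pads) lies 19 mm behind it; z points along the fingers, y is the direction in which the jaws open and shut (so a half turn about z gives the same grasp; the last joint's range is limited). The gripper opens to 85 mm and grips with 20 to 120 N. Pads are 22 mm wide; open, the fingers measure 114 mm over their backs; the gripper's body (76 mm by 85 mm) begins 54 mm behind the grasp point. The pads swing forward as they close: fully open they stand 13 mm farther back than shut.
Start: joints at [1.198, 0.087, 1.371, -0, 1.684, -0.103], TCP at [146.605, 530.118, 231.341] pointing down, gripper open.
Joint ranges: [-3.1, 3.1], [-0.76, 2.03], [0.27, 2.55], [-1.08, 4.22], [0.17, 2.65], [-2.57, 2.57]. Speed limits (rad/s): [2.79, 2.79, 3.14, 3.14, 3.14, 3.14].

## Interface

Orientations are given as a unit quaternion [w, x, y, z].
In Python, from station import readout, imaging, workorder gives the robot as it stands.
- The arm moves only by the tool apply_moves, never from a script. Its argument "series" is a list that holds one entry, the list of rows, each a list of 7 numbers: the shift along the world's x, y, z in units of 0.025 m (1.0 is 0.025 m), then the turn, a rotation vector about the world's x, y, z in units of 4 degrees (1.0 is 4 degrees), then the finger opening in mm, from 0 to 85.4. A call has 1 to 8 rows; each row shifts and turns the commanded pose from where the row before left it; what a row does not reach is not made up. A row lasts 1/12 s, in which the tool goes at most 41.7 mm and 7.16 degrees, less where a joint would pass 70% of its speed; a pose out of reach is approached as far as the arm can. A call with a number of a shift or a turn outside -1 to 1 is refused whole. A call with a gripper value outside its range is refused whole. The fingers move at their own pace and stop on an object; "squeeze" is the grip in N (left out, the last holds). Time passes only in rows, so rows that do not move let the fingers close. It gives the time, the measured TCP pose, the force and the opening at its end, in the units of the state.
- readout.state(): the state, without advancing time (a new reading comes with each control period).
- imaging.read_camera(name): name is "side" or "top" or "wrist"; returns the picture (400x640x3 uint8, red, green, blue); there is no depth.
- imaging.calibration(name): a dict with "fx", "fy", "cx", "cy" (pixels), "R" (3x3) and "t" (3): a world point X has camera coordinates R X + t. Camera axes: x right, y down, z forward; pixel columns grow to the right and rows downward; lengths in mm; the calibration is good to about 2 mm. A picture is of the moment at which its call begins: read the wrist's pose just before it. calibration takes no time and is no camera call; for the wrist camera it gives the pose at the moment of the call.
- workorder.sign_off(): hands the job in, once; it reports no verdict.
The state is a dict: "time": time; "joints": joint angles; "joint_vel": joint speeds; "joint_efforts": joint torques, N m; "ee_pos": TCP position; "orientation": TCP orientation; "ft_force": force on the tool from outside, world axes, zero at the start; "wrist_torque": the same for the moment, N m; "finger_gap": finger opening in mm.
Only numpy, scipy, OpenCV 4.12 (cv2) and the standard library are available. Lean on these libraries where they do the work, as an engineer would, in place of code of your own. Each camera call takes 0.05 s, during which the arm holds its last target.

## Working session

There is one attempt and no reset: what is moved stays moved. The work goes in short steps, Python scripts to look and compute and a tool call to move; the robot and the scene stay as the last step left them, time stands still between calls to the robot, and variables do not carry over. Pictures are saved under pics/ and viewed, and the job is handed in when it is done.

Besides the shell and the picture viewer there is one more tool, called as name(argument=value, ...) on one line, values as JSON. apply_moves: Moves the arm, as the interface text tells. Its arguments: {"type":"object","properties":{"series":{"type":"array"},"squeeze":{"type":"number"}},"required":["series"]}

```bash
ls; mkdir -p pics; python3 - <<'E'
from station import readout, imaging
import cv2
print(readout.state())
for n in("side","top","wrist"):
    c=imaging.calibration(n); print(n,c)
    cv2.imwrite(f"pics/{n}0.png",imaging.read_camera(n)[:,:,::-1])
E
```

```text
pics
{'time': 0.0, 'joints': array([ 1.19790358e+00,  8.79476439e-02,  1.37228420e+00,  1.60227135e-05,
        1.68359620e+00, -1.03089760e-01]), 'joint_vel': array([-0.00157124, -0.0021742 ,  0.00066133,  0.0012616 ,  0.00012342,
        0.00065111]), 'joint_efforts': array([-8.98700728e-04, -3.51852429e+01, -3.13278186e+01, -4.50745820e-04,
        1.07863307e-02, -2.60008966e-05]), 'ee_pos': array([146.40663417, 529.63103004, 230.12795824]), 'orientation': array([-2.71234211e-04,  1.34491732e-01,  9.90914086e-01, -1.08431204e-03]), 'ft_force': array([ 0.32179691, -0.63233717, -0.51551963]), 'wrist_torque': array([ 0.006287  ,  0.02735807, -0.008271  ]), 'finger_gap': 85.55683962829627}
side {'fx': 489.9430521569608, 'fy': 489.9430521569608, 'cx': 321.9911963086662, 'cy': 203.43899593431544, 'R': array([[-0.99769213, -0.06788779, -0.00128757],
       [-0.0417137 ,  0.6277746 , -0.77727666],
       [ 0.05357589, -0.7754291 , -0.62915763]]), 't': array([ 518.61614204,  127.13342138, 1037.55946236])}
top {'fx': 448.95906405546276, 'fy': 448.95906405546276, 'cx': 322.6939622168942, 'cy': 189.4543537364961, 'R': array([[-0.0165818 , -0.99945591, -0.028512  ],
       [-0.98541596,  0.02116549, -0.16884135],
       [ 0.16935296,  0.02529648, -0.98523077]]), 't': array([  26.93718523,  530.04447855, 1029.35264126])}
wrist {'fx': 289.0556453415236, 'fy': 289.0556453415236, 'cx': 319.77460496597735, 'cy': 198.0333817222846, 'R': array([[ 0.26685842,  0.9637336 , -0.00203391],
       [ 0.91151287, -0.25171205,  0.32524655],
       [ 0.31293907, -0.08864872, -0.94562706]]), 't': array([-547.87300732,  -42.6265134 ,  380.93175659])}
```

View pics/side0.png

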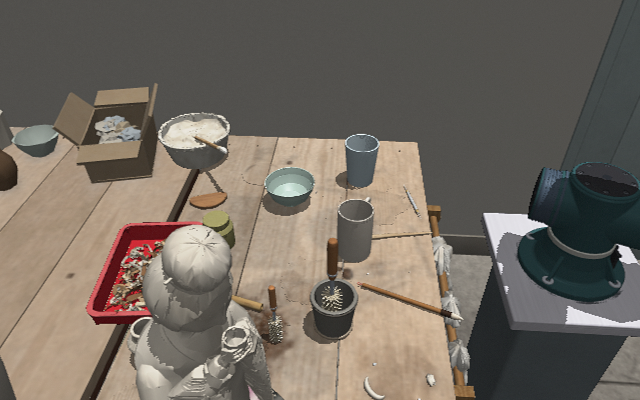

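View pics/top0.png

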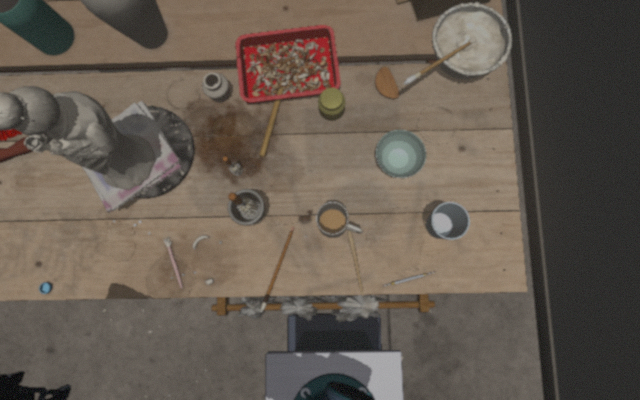

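View pics/wrist0.png

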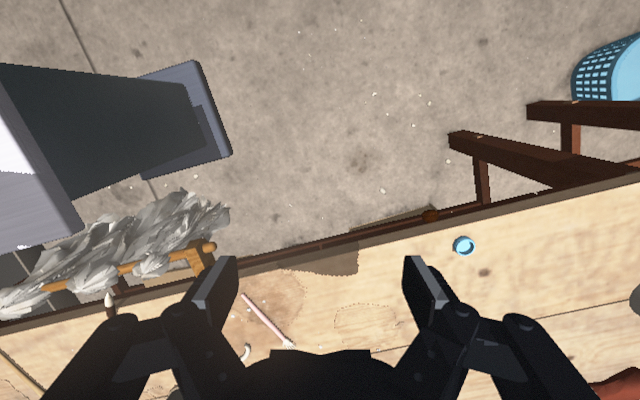

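```bash
python3 - <<'E'
import cv2,numpy as np
s=cv2.imread("pics/side0.png");t=cv2.imread("pics/top0.png")
a=cv2.resize(s[180:350,240:400],None,fx=3.5,fy=3.5,interpolation=cv2.INTER_CUBIC)
b=cv2.resize(t[170:260,210:390],None,fx=4.4,fy=4.4,interpolation=cv2.INTER_CUBIC)
cv2.imwrite("pics/sc.png",a);cv2.imwrite("pics/tc.png",b)
E
```

```text
(no output)
```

View pics/sc.png

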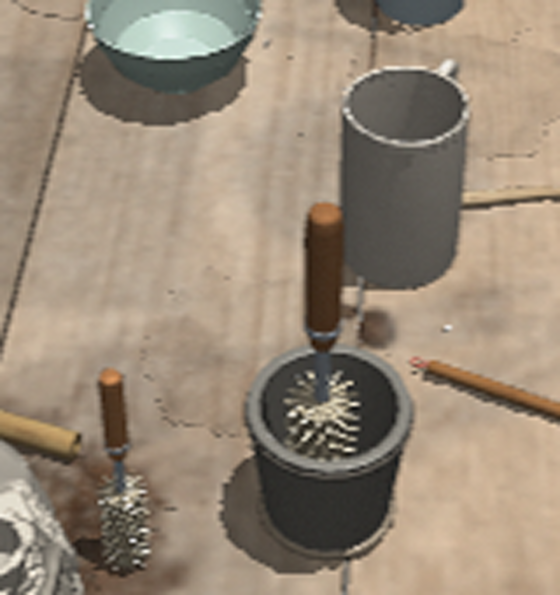

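View pics/tc.png

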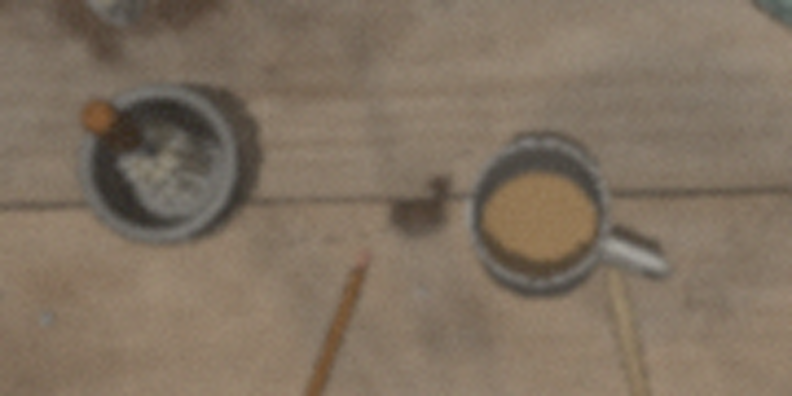

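```bash
cat > h.py <<'E'
import numpy as np,cv2
from station import readout, imaging
def proj(c,X):
    X=np.atleast_2d(X); p=X@np.array(c["R"]).T+c["t"]
    return np.c_[c["fx"]*p[:,0]/p[:,2]+c["cx"],c["fy"]*p[:,1]/p[:,2]+c["cy"]]
def onz(c,uv,z):
    R=np.array(c["R"]);o=-R.T@c["t"];d=R.T@np.array([(uv[0]-c["cx"])/c["fx"],(uv[1]-c["cy"])/c["fy"],1])
    return o+d*(z-o[2])/d[2]
def circ(x,y,z,r,n=60):
    a=np.linspace(0,2*np.pi,n);return np.c_[x+r*np.cos(a),y+r*np.sin(a),0*a+z]
def tri(cs,uvs):
    from scipy.optimize import least_squares
    return least_squares(lambda X:np.r_[[ (proj(c,X)[0]-u) for c,u in zip(cs,uvs)]].ravel(),[450,0,100]).x
E
python3 - <<'E'
from h import *
S=imaging.calibration("side");T=imaging.calibration("top")
for n,us,ut,z in(("crock",(334.1,297.3),(246.4,207.3),85),("mug",(355.6,210.3),(332.5,218.5),118),("htop",(332.9,240),(232.3,196.8),220)):
    X=tri([S,T],[us,ut]);print(n,onz(S,us,z),onz(T,ut,z),X,proj(S,X)-us,proj(T,X)-ut)
E
```

```text
crock [485.08060479 196.66185137  85.        ] [485.79265481 192.06123732  85.        ] [485.62450415 192.9641397   80.71259168] [[-0.24086375 -0.04720827]] [[-0.02620138  0.32083191]]
mug [451.82829848  -4.28782692 118.        ] [452.58143943  -5.5494511  118.        ] [452.20225225  -5.4942535  117.07529277] [[-0.19523632 -0.0373918 ]] [[-0.01860364  0.21580037]]
htop [489.01504391 194.44331411 220.        ] [489.41005052 193.94057049 220.        ] [489.19487235 194.03496597 219.65188717] [[-0.10327426 -0.02146817]] [[-0.00929755  0.13346623]]
```

```bash
cat > ov.py <<'E'
from h import *
S=imaging.calibration("side");T=imaging.calibration("top")
s=cv2.imread("pics/side0.png");t=cv2.imread("pics/top0.png")
def crop(im,c,x0,y0,x1,y1,f,name,polys):
    a=cv2.resize(im[y0:y1,x0:x1],None,fx=f,fy=f,interpolation=cv2.INTER_CUBIC)
    for P,col in polys:
        q=((proj(c,P)-[x0,y0]+.5)*f).round().astype(np.int32)
        cv2.polylines(a,[q],False,col,1)
    cv2.imwrite(name,a)
cx,cy=485.5,193.5; mx,my=452.3,-5.5; b=np.array([489.2,194,220.]); bb=np.array([485.5,193.5,10])
P=[(circ(cx,cy,85,42),(0,255,0)),(circ(cx,cy,85,35),(0,255,0)),(circ(mx,my,118,37.5),(0,0,255)),(circ(mx,my,118,31),(0,0,255)),(circ(mx,my,0,37.5),(0,0,255)),(circ(mx,my,6,31),(255,0,255)),
 (circ(b[0],b[1],220,9),(255,255,0)),(np.array([b,bb]),(255,255,0)),(circ(*(bb+(b-bb)*120/210),9),(255,255,0)),(circ(*(bb+(b-bb)*83/210),18),(0,255,255))]
crop(s,S,270,180,400,350,3.5,"pics/sco.png",P);crop(t,T,215,170,385,260,4.4,"pics/tco.png",P)
E
python3 ov.py
```

```text
(no output)
```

View pics/sco.png

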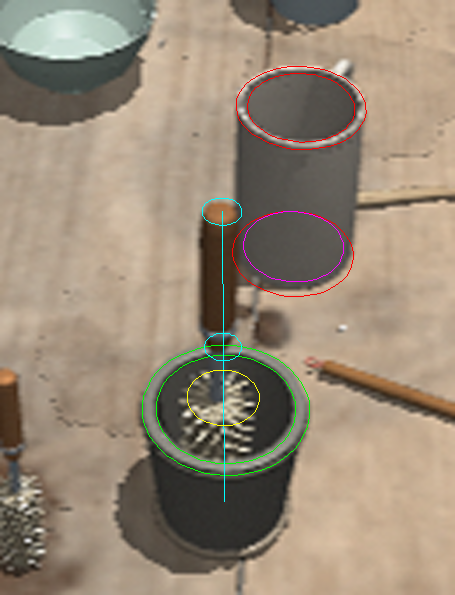

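View pics/tco.png

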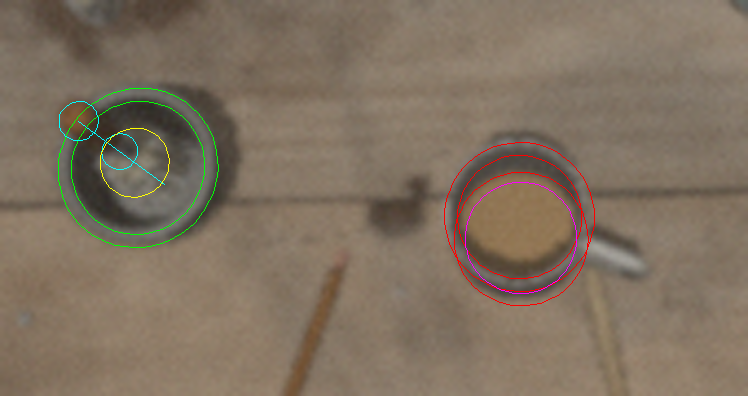

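```bash
cat >> ov.py <<'E'
def two(mx,my,tag):
    P=[(circ(mx,my,118,37.5),(0,0,255)),(circ(mx,my,118,31),(0,0,255)),(circ(mx,my,0,37.5),(255,255,0)),(circ(mx,my,6,31),(255,0,255))]
    crop(s,S,330,190,385,270,7,"a.png",P);crop(t,T,310,190,370,245,7,"b.png",P)
    crop(s,S,330,190,385,270,7,"c.png",[]);crop(t,T,310,190,370,245,7,"d.png",[])
    A=[cv2.imread(f"{k}.png") for k in "ca"];B=[cv2.imread(f"{k}.png") for k in "db"]
    cv2.imwrite(f"pics/ms{tag}.png",np.hstack(A));cv2.imwrite(f"pics/mt{tag}.png",np.hstack(B))
two(455,-4.8,1)
E
python3 ov.py
```

```text
(no output)
```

View pics/ms1.png

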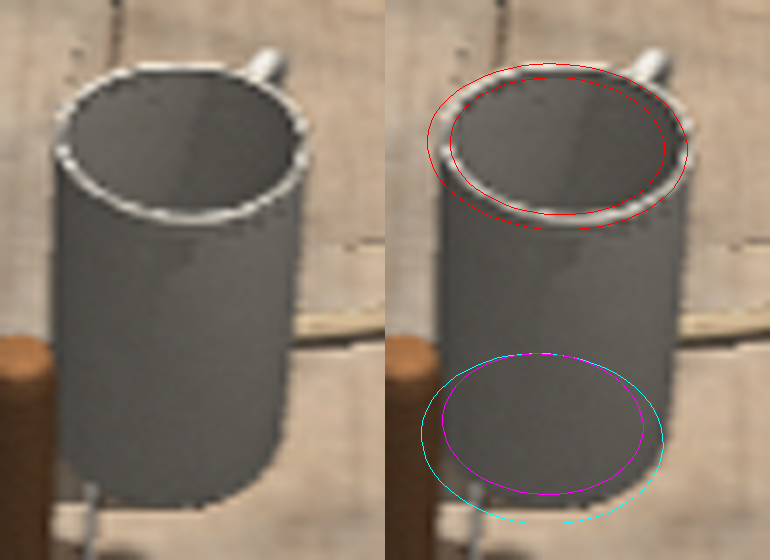

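View pics/mt1.png

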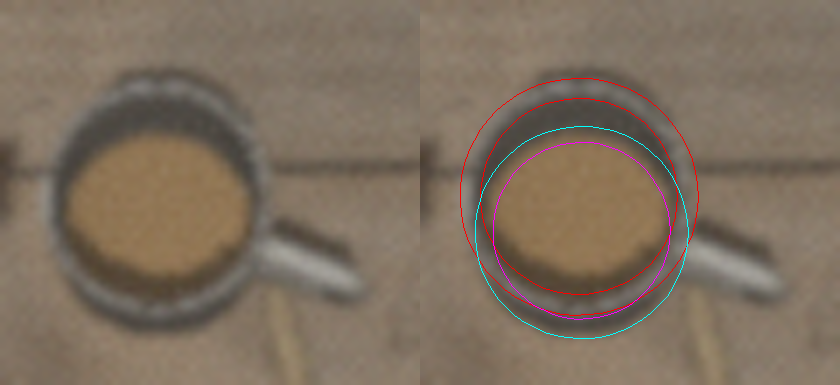

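```bash
cat >> ov.py <<'E'
def br(bb,b,tag):
    bb=np.array(bb,float);b=np.array(b,float)
    P=[(circ(*b,9),(255,255,0)),(np.array([b,bb]),(255,255,0)),(circ(*(bb+(b-bb)*120/210),9),(255,255,0)),(circ(*(bb+(b-bb)*83/210),18),(0,255,255)),(circ(*bb,18),(0,255,255))]
    crop(s,S,305,230,365,340,5,"a.png",P);crop(t,T,220,180,275,235,7,"b.png",P)
    crop(s,S,305,230,365,340,5,"c.png",[]);crop(t,T,220,180,275,235,7,"d.png",[])
    A=[cv2.imread(f"{k}.png") for k in "ca"];B=[cv2.imread(f"{k}.png") for k in "db"]
    cv2.imwrite(f"pics/bs{tag}.png",np.hstack(A));cv2.imwrite(f"pics/bt{tag}.png",np.hstack(B))
br([489.5,194,10],[489.5,194,220],1)
E
python3 ov.py
```

```text
(no output)
```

View pics/bs1.png

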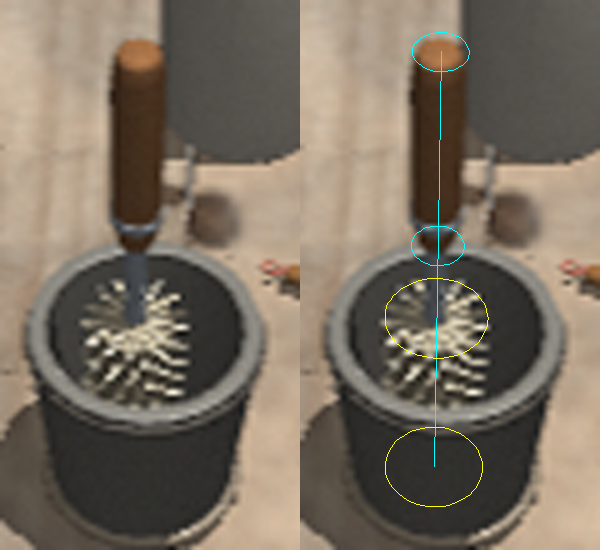

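View pics/bt1.png

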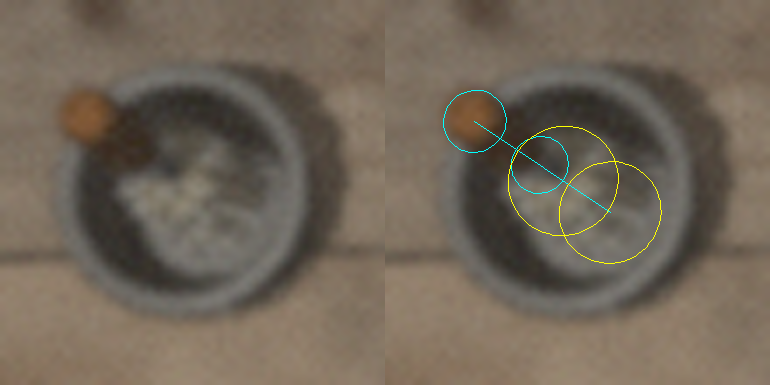

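apply_moves(series=[[[0, 0, 1, 0, 0, 0, 85], [0, 0, 1, 0, 0, 0, 85], [0.5, -0.5, 0, 0, 0, 0, 85], [0.9, -0.9, 0, 0, 0, 0, 85], [0.95, -0.95, 0, 0, 0, 0, 85], [0.95, -0.95, 0, 0, 0, 0, 85], [0.95, -0.95, 0, 0, 0, 0, 85], [0.95, -0.95, 0, 0, 0, 0, 85]]], squeeze=60)

```text
time: 0.82
ee_pos: [277.3, 398.8, 281.0]
orientation: [-0.0, 0.134, 0.991, -0.0]
ft_force: [0.2, 0.4, -0.1]
finger_gap: 85.1
```

apply_moves(series=[[[0.95, -0.95, 0, 0, 0, 0, 85], [0.95, -0.95, 0, 0, 0, 0, 85], [0.95, -0.95, 0, 0, 0, 0, 85], [0.95, -0.95, 0, 0, 0, 0, 85], [0.5, -0.5, 0, 0, 0, 0, 85], [0.3, -0.3, 0, 0, 0, 0, 85], [0, 0, 0, 0, 0, 0, 85]]])

```text
time: 1.4
ee_pos: [392.7, 283.8, 280.8]
orientation: [-0.0, 0.136, 0.991, -0.0]
ft_force: [-0.0, 0.1, 0.1]
finger_gap: 85.2
```

```bash
python3 - <<'E'
from h import *
s=readout.state();print(s["time"],s["ee_pos"],s["orientation"],s["ft_force"])
c=imaging.calibration("wrist")
a=imaging.read_camera("wrist")[:,:,::-1].copy();cv2.imwrite("pics/w1raw.png",a)
np.save("w1.npy",np.array([c],dtype=object),allow_pickle=True)
for P,col in[(circ(490,194,220,9),(255,255,0)),(circ(485.5,193.5,85,42),(0,255,0)),(circ(453.5,-4.7,118,37.5),(0,0,255)),(circ(453.5,-4.7,118,31),(0,0,255))]:
    cv2.polylines(a,[proj(c,P).round().astype(np.int32)],False,col,1)
cv2.imwrite("pics/w1.png",a)
E
```

```text
1.4 [392.65929121 283.80704203 280.82389841] [-2.49311988e-04  1.36057197e-01  9.90700887e-01 -3.59293231e-04] [-0.01448547  0.11822006  0.06080593]
```

View pics/w1.png

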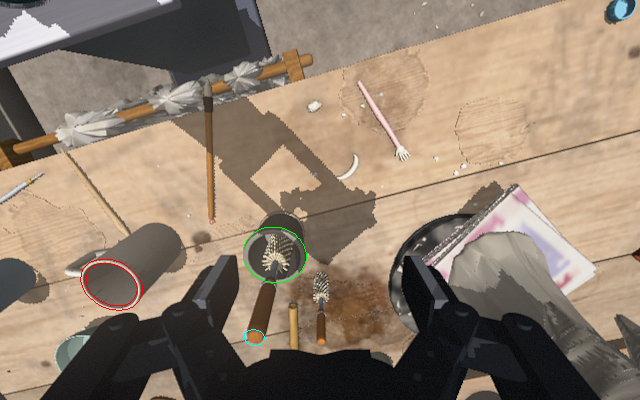

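apply_moves(series=[[[0.6, -0.59, 0, 0, 0, 0, 85], [0.9, -0.8, 0, 0, 0, 0, 85], [0.9, -0.8, 0, 0, 0, 0, 85], [0.8, -0.8, 0, 0, 0, 0, 85], [0.5, -0.45, 0, 0, 0, 0, 85], [0.19, -0.15, 0, 0, 0, 0, 85], [0, 0, 0, 0, 0, 0, 85], [0, 0, 0, 0, 0, 0, 85]]])

```text
time: 2.12
ee_pos: [488.0, 196.7, 281.2]
orientation: [-0.001, 0.134, 0.991, 0.0]
ft_force: [-0.6, 0.8, -0.0]
finger_gap: 85.1
```

```bash
cat > look.py <<'E'
import sys
from h import *
tag=sys.argv[1]
s=readout.state();print(s["time"],s["ee_pos"].round(1),s["orientation"].round(3),s["ft_force"].round(1),s["finger_gap"])
for n in sys.argv[2:]:
    c=imaging.calibration(n)
    a=imaging.read_camera(n)[:,:,::-1].copy()
    if n=="wrist":
      for P,col in[(circ(490,194,220,9),(255,255,0)),(circ(485.5,193.5,85,42),(0,255,0)),(circ(453.5,-4.7,118,37.5),(0,0,255)),(circ(453.5,-4.7,118,31),(0,0,255))]:
        cv2.polylines(a,[proj(c,P).round().astype(np.int32)],False,col,1)
    cv2.imwrite(f"pics/{n}{tag}.png",a)
E
python3 look.py 2 wrist
```

```text
2.1167 [488.  196.7 281.2] [-0.001  0.134  0.991  0.   ] [-0.6  0.8 -0. ] 85.05946687974166
```

View pics/wrist2.png

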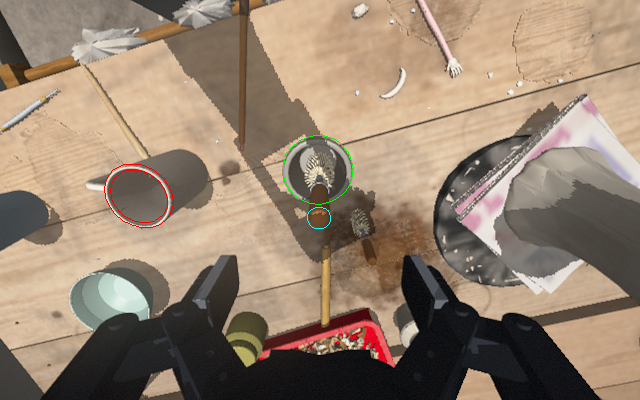

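apply_moves(series=[[[0.08, -0.1, -0.5, 0, 0, 0, 85], [0, 0, -0.9, 0, 0, 0, 85], [0, 0, -0.9, 0, 0, 0, 85], [0, 0, -0.9, 0, 0, 0, 85], [0, 0, -0.8, 0, 0, 0, 85], [0, 0, -0.5, 0, 0, 0, 85], [0, 0, -0.1, 0, 0, 0, 85], [0, 0, 0, 0, 0, 0, 85]]])

```text
time: 2.83
ee_pos: [489.9, 193.1, 165.2]
orientation: [-0.001, 0.134, 0.991, -0.0]
ft_force: [-0.2, 0.3, 0.7]
finger_gap: 84.4
```

```bash
python3 look.py 3 wrist side top
```

```text
2.8333 [489.9 193.1 165.2] [-0.001  0.134  0.991 -0.   ] [-0.2  0.3  0.7] 84.4036796272171
```

View pics/wrist3.png

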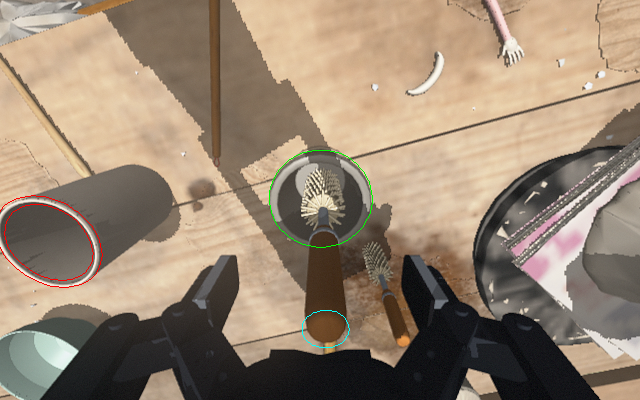

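View pics/side3.png

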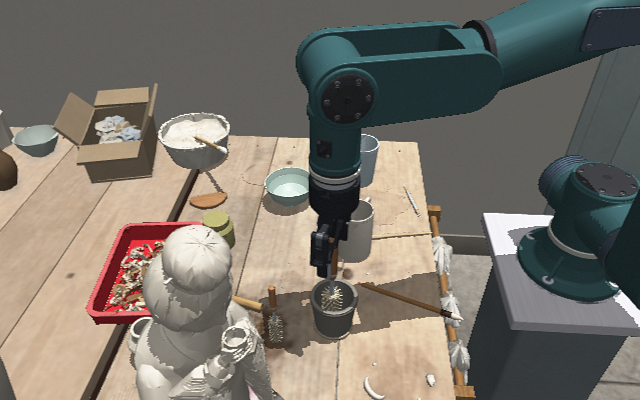

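apply_moves(series=[[[0, 0, 0, 0, 0, 0, 50], [0, 0, 0, 0, 0, 0, 30], [0, 0, 0, 0, 0, 0, 10], [0, 0, 0, 0, 0, 0, 10], [0, 0, 0, 0, 0, 0, 10], [0, 0, 0, 0, 0, 0, 10], [0, 0, 0, 0, 0, 0, 10], [0, 0, 0, 0, 0, 0, 10]]], squeeze=60)

```text
time: 3.65
ee_pos: [491.0, 193.0, 166.5]
orientation: [0.0, 0.134, 0.991, 0.0]
ft_force: [-0.5, 0.5, 1.5]
finger_gap: 16.5
```

```bash
python3 look.py 4 wrist
```

```text
3.65 [491.  193.  166.5] [0.    0.134 0.991 0.   ] [-0.5  0.5  1.5] 16.47057539774655
```

View pics/wrist4.png

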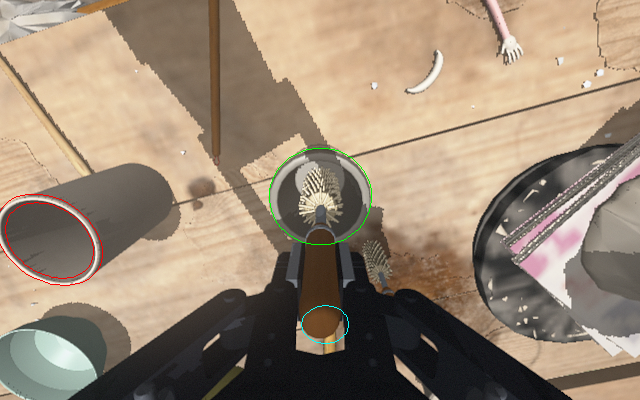

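apply_moves(series=[[[0, 0, 0.3, 0, 0, 0, 10], [0, 0, 0.6, 0, 0, 0, 10], [0, 0, 0.9, 0, 0, 0, 10], [0, 0, 0.9, 0, 0, 0, 10], [0, 0, 0.9, 0, 0, 0, 10], [0, 0, 0.9, 0, 0, 0, 10], [0, 0, 0.9, 0, 0, 0, 10], [0, 0, 0.5, 0, 0, 0, 10]]])

```text
time: 4.37
ee_pos: [491.3, 192.9, 317.3]
orientation: [0.002, 0.135, 0.991, 0.001]
ft_force: [0.0, 0.7, -0.3]
finger_gap: 16.7
```

apply_moves(series=[[[0, 0, 0, 0, 0, 0, 10], [0, 0, 0, 0, 0, 0, 10], [0, 0, 0, 0, 0, 0, 10]]])

```text
time: 4.62
ee_pos: [490.5, 192.7, 312.4]
orientation: [-0.001, 0.135, 0.991, -0.0]
ft_force: [0.2, 0.1, -1.5]
finger_gap: 16.1
```

```bash
python3 look.py 5 wrist side top; python3 - <<'E'
import cv2,numpy as np
s=cv2.imread("pics/side5.png");t=cv2.imread("pics/top5.png")
cv2.imwrite("pics/s5c.png",cv2.resize(s[130:330,260:400],None,fx=3,fy=3,interpolation=3))
cv2.imwrite("pics/t5c.png",cv2.resize(t[130:260,180:380],None,fx=4,fy=4,interpolation=3))
E
```

```text
4.6167 [490.5 192.7 312.4] [-0.001  0.135  0.991 -0.   ] [ 0.2  0.1 -1.5] 16.0636484861464
```

View pics/wrist5.png

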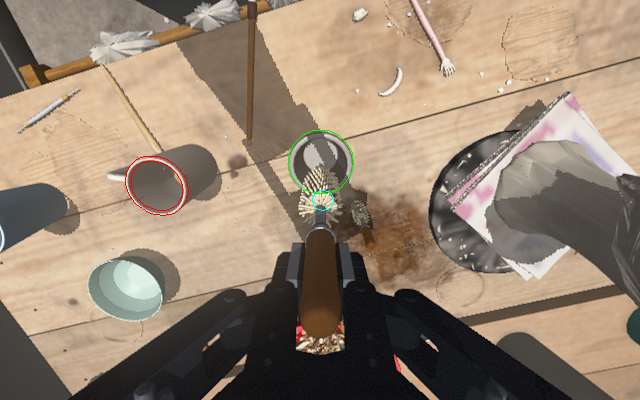

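View pics/s5c.png

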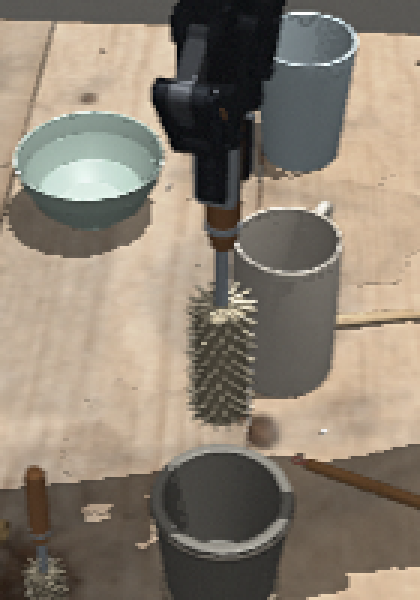

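View pics/t5c.png

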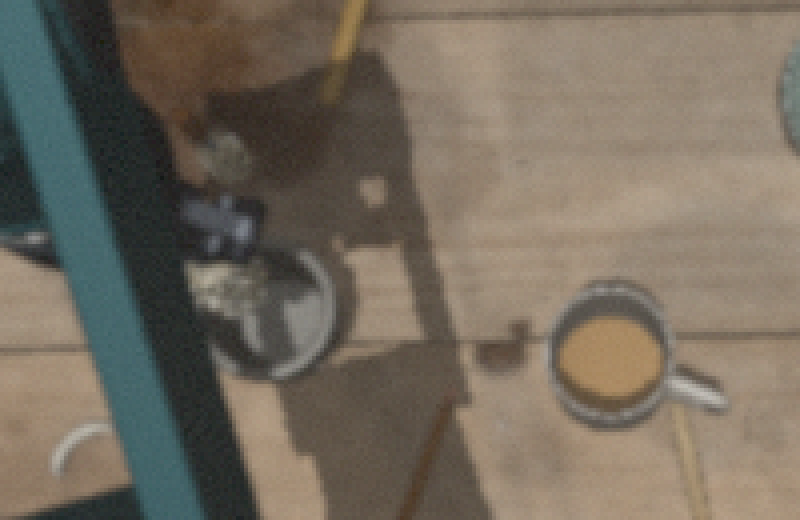

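```bash
cat > tipov.py <<'E'
import sys
from h import *
# usage: tipov tag x y ztip cropbox
tag=sys.argv[1];x,y,z=map(float,sys.argv[2:5]);x0,y0,x1,y1=map(int,sys.argv[5:9])
c=imaging.calibration("side");a=cv2.imread(f"pics/side{tag}.png")[y0:y1,x0:x1]
a=cv2.resize(a,None,fx=4,fy=4,interpolation=3)
for P,col in[(circ(x,y,z,18),(0,255,255)),(circ(x,y,z+83,18),(0,255,255)),(circ(x,y,z+120,9),(255,255,0)),(np.array([[x,y,z],[x,y,z+120]]),(255,255,0)),(circ(453.5,-4.7,118,31),(0,0,255))]:
    cv2.polylines(a,[((proj(c,P)-[x0,y0]+.5)*4).round().astype(np.int32)],False,col,1)
cv2.imwrite(f"pics/so{tag}.png",a)
E
python3 tipov.py 5 490.5 193 156 280 170 390 310
```

```text
(no output)
```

View pics/so5.png

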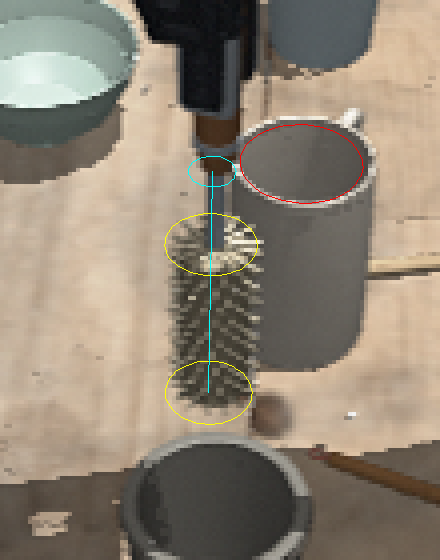

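apply_moves(series=[[[-0.08, -0.4, 0, 0, 0, 0, 10], [-0.15, -0.8, 0, 0, 0, 0, 10], [-0.18, -0.95, 0, 0, 0, 0, 10], [-0.18, -0.95, 0, 0, 0, 0, 10], [-0.18, -0.95, 0, 0, 0, 0, 10], [-0.18, -0.95, 0, 0, 0, 0, 10], [-0.18, -0.95, 0, 0, 0, 0, 10], [-0.18, -0.95, 0, 0, 0, 0, 10]]])

```text
time: 5.43
ee_pos: [457.2, 18.7, 313.3]
orientation: [-0.0, 0.135, 0.991, -0.0]
ft_force: [-0.2, -0.2, -0.9]
finger_gap: 16.7
```

apply_moves(series=[[[-0.1, -0.6, 0, 0, 0, 0, 10], [-0.07, -0.4, 0, 0, 0, 0, 10], [0, 0, 0, 0, 0, 0, 10], [0, 0, 0, 0, 0, 0, 10], [0, 0, 0, 0, 0, 0, 10], [0, 0, 0, 0, 0, 0, 10]]])

```text
time: 5.93
ee_pos: [453.9, -3.8, 313.7]
orientation: [-0.0, 0.134, 0.991, 0.0]
ft_force: [0.4, 0.9, -1.1]
finger_gap: 16.5
```

```bash
python3 look.py 6 wrist side top; python3 tipov.py 6 453.5 -4.7 156 310 140 400 280
python3 - <<'E'
import cv2
cv2.imwrite("pics/w6c.png",cv2.resize(cv2.imread("pics/wrist6.png")[130:330,230:430],None,fx=3,fy=3,interpolation=3))
cv2.imwrite("pics/t6c.png",cv2.resize(cv2.imread("pics/top6.png")[150:270,250:400],None,fx=4,fy=4,interpolation=3))
E
```

```text
5.9333 [453.9  -3.8 313.7] [-0.     0.134  0.991  0.   ] [ 0.4  0.9 -1.1] 16.547717654386936
```

View pics/w6c.png

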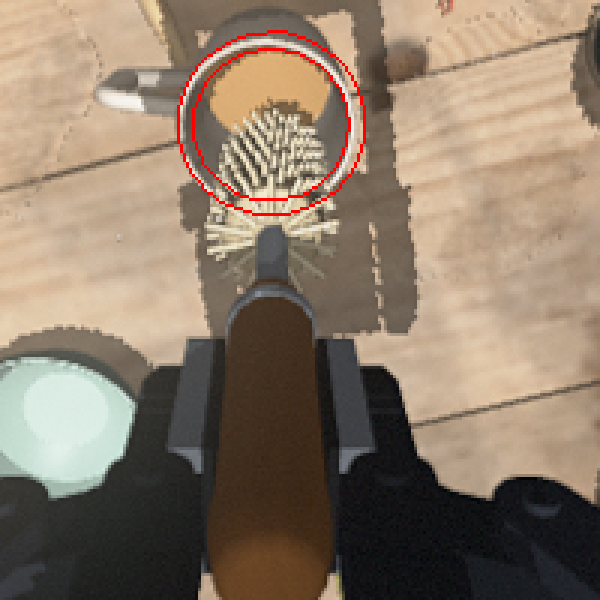

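View pics/so6.png

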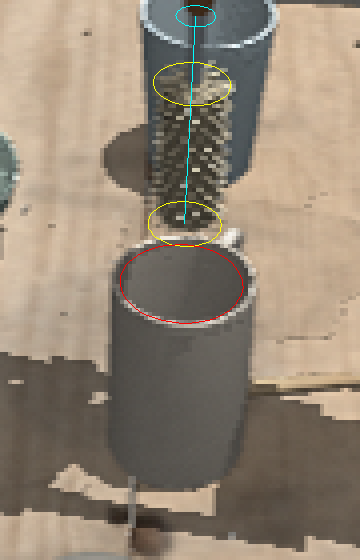

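View pics/t6c.png

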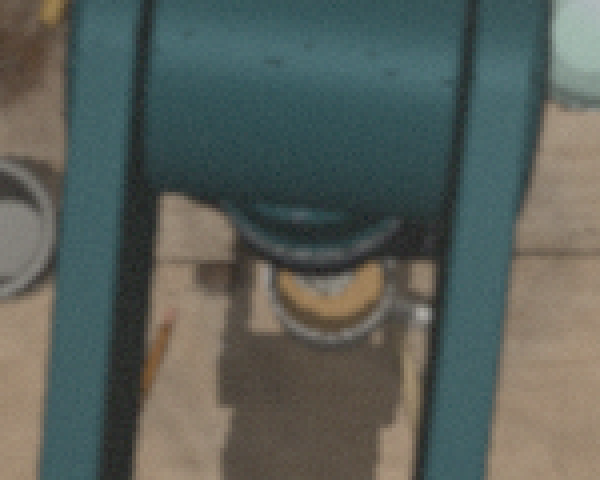

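apply_moves(series=[[[0, 0, -0.4, 0, 0, 0, 10], [0, 0, -0.7, 0, 0, 0, 10], [0, 0, -0.7, 0, 0, 0, 10], [0, 0, 0, 0, 0, 0, 10], [0, 0, 0, 0, 0, 0, 10]]])

```text
time: 6.5
ee_pos: [453.1, -4.3, 267.4]
orientation: [-0.002, 0.134, 0.991, 0.0]
ft_force: [-0.3, 0.1, 0.0]
finger_gap: 16.3
```

```bash
python3 look.py 7 side wrist;python3 tipov.py 7 453.5 -4.7 112 310 140 400 280
```

```text
6.5 [453.1  -4.3 267.4] [-0.002  0.134  0.991  0.   ] [-0.3  0.1  0. ] 16.292122391417006
```

View pics/so7.png

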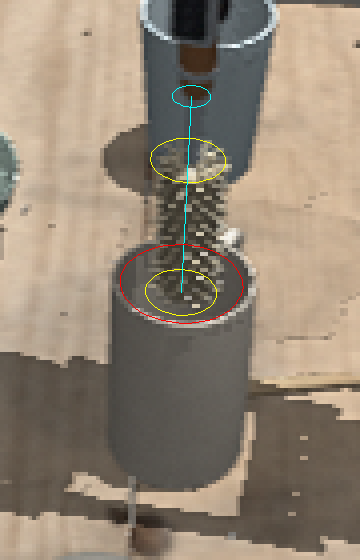

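View pics/wrist7.png

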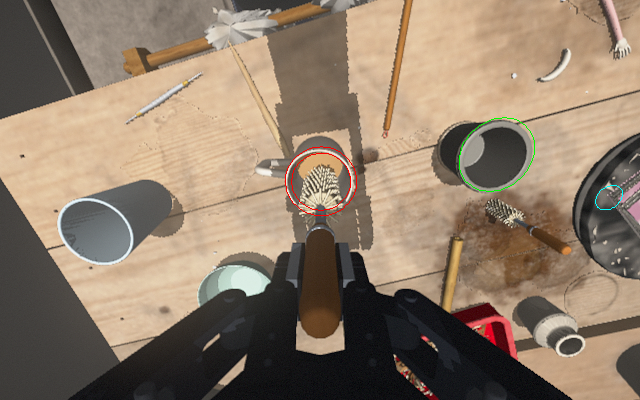

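apply_moves(series=[[[0, 0, -0.5, 0, 0, 0, 10], [0, 0, -0.8, 0, 0, 0, 10], [0, 0, -0.8, 0, 0, 0, 10], [0, 0, -0.8, 0, 0, 0, 10], [0, 0, -0.7, 0, 0, 0, 10], [0, 0, -0.35, 0, 0, 0, 10], [0, 0, -0.1, 0, 0, 0, 10], [0, 0, 0, 0, 0, 0, 10]]])

```text
time: 7.27
ee_pos: [453.8, -4.6, 167.3]
orientation: [-0.0, 0.135, 0.991, 0.0]
ft_force: [0.9, -0.5, 0.4]
finger_gap: 16.9
```

apply_moves(series=[[[0, 0, -0.04, 0, 0, 0, 10], [0, 0, -0.04, 0, 0, 0, 10], [0, 0, -0.04, 0, 0, 0, 10], [0, 0, 0, 0, 0, 0, 10], [0, 0, 0, 0, 0, 0, 10]]])

```text
time: 7.68
ee_pos: [454.1, -4.6, 165.0]
orientation: [0.0, 0.134, 0.991, 0.0]
ft_force: [-0.4, 1.0, -0.1]
finger_gap: 16.2
```

apply_moves(series=[[[0, 0, -0.04, 0, 0, 0, 10], [0, 0, -0.04, 0, 0, 0, 10], [0, 0, 0, 0, 0, 0, 10], [0, 0, 0, 0, 0, 0, 10], [0, 0, 0, 0, 0, 0, 10]]])

```text
time: 8.1
ee_pos: [454.0, -4.6, 162.8]
orientation: [0.0, 0.135, 0.991, 0.0]
ft_force: [0.6, 0.1, 1.1]
finger_gap: 16.5
```

apply_moves(series=[[[0, 0, -0.04, 0, 0, 0, 10], [0, 0, 0, 0, 0, 0, 10], [0, 0, 0, 0, 0, 0, 10]]])

```text
time: 8.35
ee_pos: [454.3, -4.7, 162.8]
orientation: [0.001, 0.134, 0.991, 0.0]
ft_force: [-0.9, 0.5, 4.6]
finger_gap: 16.7
```

apply_moves(series=[[[0, 0, -0.04, 0, 0, 0, 10], [0, 0, 0, 0, 0, 0, 10], [0, 0, 0, 0, 0, 0, 10]]])

```text
time: 8.6
ee_pos: [454.6, -4.7, 162.8]
orientation: [0.001, 0.134, 0.991, -0.0]
ft_force: [-1.5, -0.5, 9.2]
finger_gap: 16.2
```

```bash
python3 look.py 8 side wrist top;python3 tipov.py 8 453.5 -4.7 6 310 140 400 280
```

```text
8.6 [454.6  -4.7 162.8] [ 0.001  0.134  0.991 -0.   ] [-1.5 -0.5  9.2] 16.249439623790497
```

View pics/so8.png

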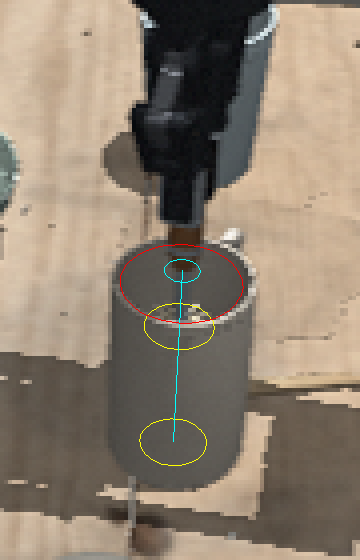

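View pics/wrist8.png

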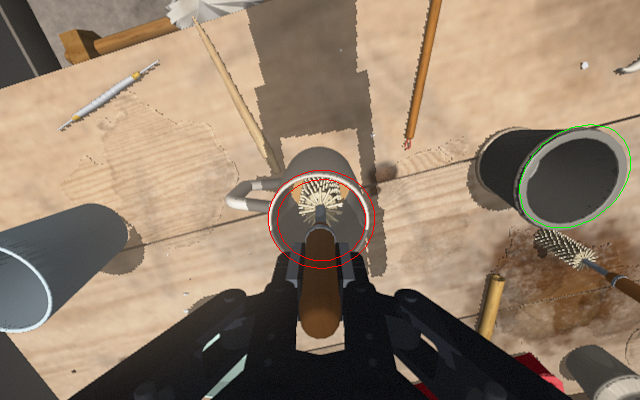

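apply_moves(series=[[[0, 0, 0.4, 0, 0, 0, 10], [0, 0, 0.7, 0, 0, 0, 10], [0, 0, 0.8, 0, 0, 0, 10], [0, 0, 0.8, 0, 0, 0, 10], [0, 0, 0.8, 0, 0, 0, 10], [0, 0, 0.6, 0, 0, 0, 10], [0, 0, 0.4, 0, 0, 0, 10], [0, 0, 0.05, 0, 0, 0, 10]]])

```text
time: 9.42
ee_pos: [454.7, -4.7, 276.6]
orientation: [0.002, 0.134, 0.991, 0.0]
ft_force: [-0.1, 0.8, -1.0]
finger_gap: 16.4
```

apply_moves(series=[[[0, 0, 0, 0, 0, 0, 10], [0, 0, 0, 0, 0, 0, 10], [0, 0, 0, 0, 0, 0, 10], [0, 0, 0, 0, 0, 0, 10]]])

```text
time: 9.75
ee_pos: [453.3, -4.6, 273.0]
orientation: [-0.001, 0.134, 0.991, 0.0]
ft_force: [0.5, 0.6, -0.6]
finger_gap: 16.6
```

```bash
python3 look.py 9 side wrist;python3 tipov.py 9 453.5 -4.7 118 310 140 400 280
```

```text
9.75 [453.3  -4.6 273. ] [-0.001  0.134  0.991  0.   ] [ 0.5  0.6 -0.6] 16.644371775514472
```

View pics/so9.png

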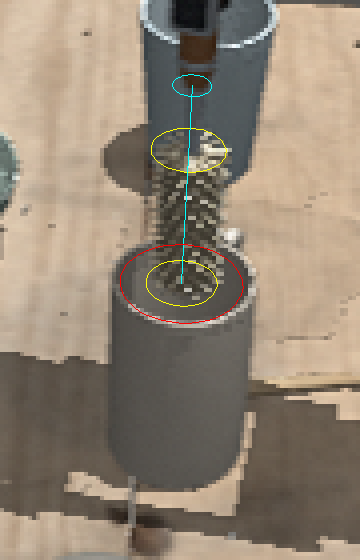

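View pics/wrist9.png

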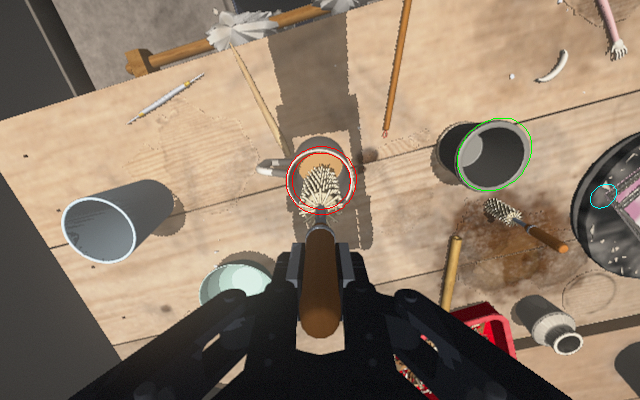

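apply_moves(series=[[[0, 0, -0.4, 0, 0, 0, 10], [0, 0, -0.8, 0, 0, 0, 10], [0, 0, -0.8, 0, 0, 0, 10], [0, 0, -0.8, 0, 0, 0, 10], [0, 0, -0.8, 0, 0, 0, 10], [0, 0, -0.5, 0, 0, 0, 10], [0, 0, -0.2, 0, 0, 0, 10], [0, 0, 0, 0, 0, 0, 10]]])

```text
time: 10.52
ee_pos: [452.6, -4.5, 164.7]
orientation: [-0.002, 0.134, 0.991, 0.0]
ft_force: [0.1, 0.6, -0.5]
finger_gap: 17.1
```

apply_moves(series=[[[0, 0, -0.08, 0, 0, 0, 10], [0, 0, -0.08, 0, 0, 0, 10], [0, 0, -0.06, 0, 0, 0, 10], [0, 0, 0, 0, 0, 0, 10], [0, 0, 0, 0, 0, 0, 10]]])

```text
time: 10.93
ee_pos: [454.7, -4.7, 162.8]
orientation: [0.001, 0.134, 0.991, 0.0]
ft_force: [0.0, 0.7, 3.5]
finger_gap: 16.3
```

apply_moves(series=[[[0, 0, -0.04, 0, 0, 0, 10], [0, 0, 0, 0, 0, 0, 10], [0, 0, 0, 0, 0, 0, 10]]])

```text
time: 11.18
ee_pos: [454.9, -4.8, 162.8]
orientation: [0.002, 0.134, 0.991, 0.0]
ft_force: [-0.7, 0.5, 8.0]
finger_gap: 16.7
```

```bash
python3 look.py 10 wrist
```

```text
11.1833 [454.9  -4.8 162.8] [0.002 0.134 0.991 0.   ] [-0.7  0.5  8. ] 16.691396521548768
```

apply_moves(series=[[[0, 0, 0.4, 0, 0, 0, 10], [0, 0, 0.8, 0, 0, 0, 10], [0, 0, 0.9, 0, 0, 0, 10], [0, 0, 0.9, 0, 0, 0, 10], [0, 0, 0.9, 0, 0, 0, 10], [0, 0, 0.9, 0, 0, 0, 10], [0, 0, 0.8, 0, 0, 0, 10], [0, 0, 0.6, 0, 0, 0, 10]]])

```text
time: 11.9
ee_pos: [454.1, -4.7, 317.6]
orientation: [0.001, 0.135, 0.991, 0.0]
ft_force: [-0.1, 0.8, -0.3]
finger_gap: 16.8
```

apply_moves(series=[[[0, 0, 0, 0, 0, 0, 10], [0, 0, 0, 0, 0, 0, 10], [0, 0, 0, 0, 0, 0, 10]]])

```text
time: 12.15
ee_pos: [453.5, -4.6, 314.0]
orientation: [-0.001, 0.134, 0.991, 0.0]
ft_force: [0.0, 1.2, -0.9]
finger_gap: 16.5
```

```bash
python3 look.py 11 side wrist
```

```text
12.15 [453.5  -4.6 314. ] [-0.001  0.134  0.991  0.   ] [ 0.   1.2 -0.9] 16.47042608951645
```

View pics/wrist11.png

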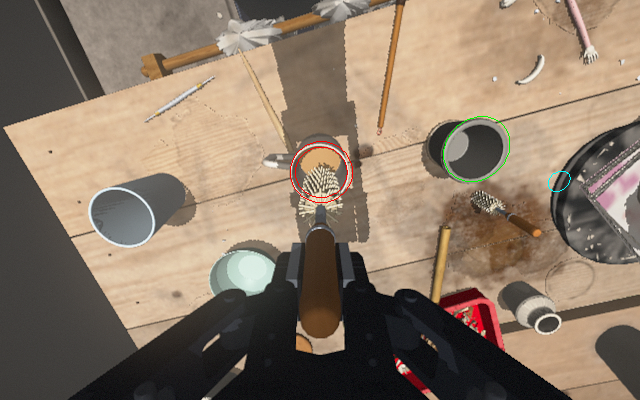

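View pics/side11.png

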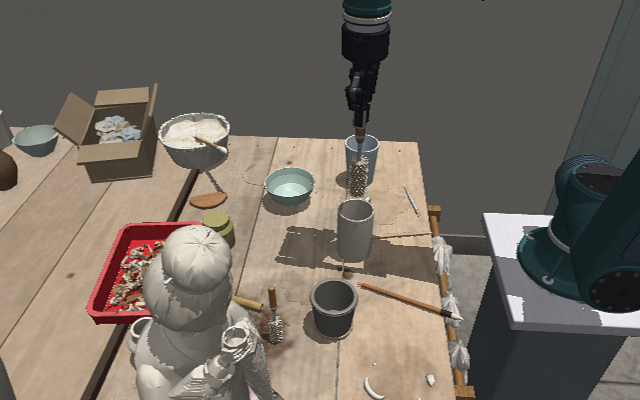

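apply_moves(series=[[[0.08, 0.4, 0, 0, 0, 0, 10], [0.14, 0.8, 0, 0, 0, 0, 10], [0.17, 0.95, 0, 0, 0, 0, 10], [0.17, 0.95, 0, 0, 0, 0, 10], [0.17, 0.95, 0, 0, 0, 0, 10], [0.17, 0.95, 0, 0, 0, 0, 10], [0.17, 0.95, 0, 0, 0, 0, 10], [0.17, 0.95, 0, 0, 0, 0, 10]]])

```text
time: 12.92
ee_pos: [484.5, 169.9, 314.3]
orientation: [-0.001, 0.134, 0.991, -0.0]
ft_force: [0.9, -0.2, -0.7]
finger_gap: 16.4
```

apply_moves(series=[[[0.1, 0.7, 0, 0, 0, 0, 10], [0.04, 0.32, 0, 0, 0, 0, 10], [0, 0, 0, 0, 0, 0, 10], [0, 0, -0.4, 0, 0, 0, 10], [0, 0, -0.8, 0, 0, 0, 10], [0, 0, -0.8, 0, 0, 0, 10], [0, 0, 0, 0, 0, 0, 10], [0, 0, 0, 0, 0, 0, 10]]])

```text
time: 13.58
ee_pos: [487.5, 192.1, 263.6]
orientation: [-0.002, 0.135, 0.991, -0.001]
ft_force: [0.1, 0.3, -0.2]
finger_gap: 16.9
```

```bash
python3 look.py 12 side wrist top;python3 tipov.py 12 488 193.5 107 280 180 400 340; python3 - <<'E'
import cv2
cv2.imwrite("pics/w12c.png",cv2.resize(cv2.imread("pics/wrist12.png")[130:330,220:420],None,fx=3,fy=3,interpolation=3))
E
```

```text
13.5833 [487.5 192.1 263.6] [-0.002  0.135  0.991 -0.001] [ 0.1  0.3 -0.2] 16.917813013712752
```

View pics/w12c.png

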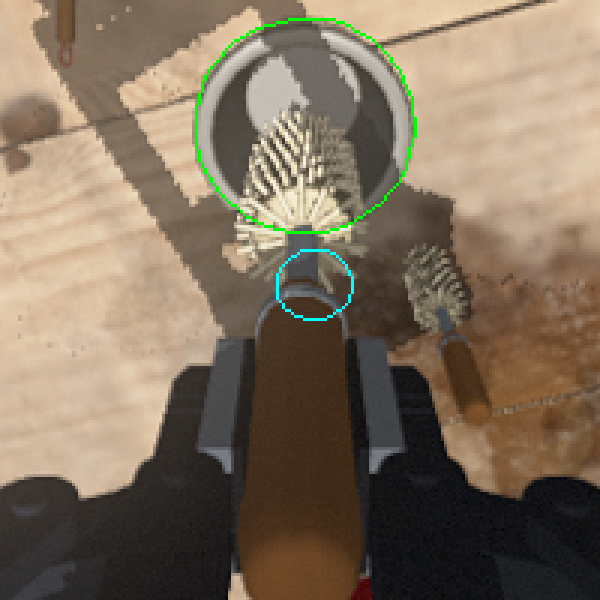

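View pics/so12.png

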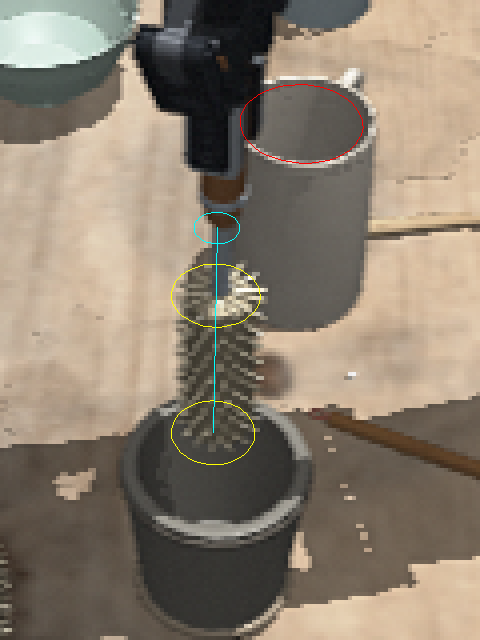

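apply_moves(series=[[[0, 0.04, -0.4, 0, 0, 0, 10], [0, 0, -0.8, 0, 0, 0, 10], [0, 0, -0.8, 0, 0, 0, 10], [0, 0, -0.8, 0, 0, 0, 10], [0, 0, -0.6, 0, 0, 0, 10], [0, 0, -0.3, 0, 0, 0, 10], [0, 0, -0.05, 0, 0, 0, 10], [0, 0, 0, 0, 0, 0, 10]]])

```text
time: 14.4
ee_pos: [488.5, 194.4, 171.7]
orientation: [0.0, 0.134, 0.991, 0.0]
ft_force: [0.0, 0.0, -0.1]
finger_gap: 16.3
```

apply_moves(series=[[[0, 0, -0.04, 0, 0, 0, 10], [0, 0, -0.04, 0, 0, 0, 10], [0, 0, 0, 0, 0, 0, 10], [0, 0, 0, 0, 0, 0, 10], [0, 0, 0, 0, 0, 0, 10]]])

```text
time: 14.82
ee_pos: [488.6, 194.5, 170.2]
orientation: [0.0, 0.134, 0.991, 0.0]
ft_force: [0.0, 0.9, -0.6]
finger_gap: 16.8
```

apply_moves(series=[[[0, 0, -0.04, 0, 0, 0, 10], [0, 0, -0.04, 0, 0, 0, 10], [0, 0, -0.04, 0, 0, 0, 10], [0, 0, 0, 0, 0, 0, 10], [0, 0, 0, 0, 0, 0, 10], [0, 0, 0, 0, 0, 0, 10]]])

```text
time: 15.32
ee_pos: [488.4, 194.4, 166.5]
orientation: [-0.0, 0.135, 0.991, 0.0]
ft_force: [-0.3, -0.5, -0.5]
finger_gap: 16.7
```

apply_moves(series=[[[0, 0, -0.02, 0, 0, 0, 10], [0, 0, 0, 0, 0, 0, 10], [0, 0, 0, 0, 0, 0, 10], [0, 0, 0, 0, 0, 0, 10]]])

```text
time: 15.65
ee_pos: [488.5, 194.4, 166.5]
orientation: [0.0, 0.135, 0.991, 0.0]
ft_force: [-0.8, 0.3, 2.1]
finger_gap: 16.5
```

apply_moves(series=[[[0, 0, 0, 0, 0, 0, 20], [0, 0, 0, 0, 0, 0, 24], [0, 0, 0, 0, 0, 0, 30], [0, 0, 0, 0, 0, 0, 45], [0, 0, 0, 0, 0, 0, 65], [0, 0, 0, 0, 0, 0, 85], [0, 0, 0, 0, 0, 0, 85], [0, 0, 0, 0, 0, 0, 85]]])

```text
time: 16.32
ee_pos: [488.4, 194.4, 166.1]
orientation: [0.0, 0.134, 0.991, 0.0]
ft_force: [-0.9, 0.1, 0.3]
finger_gap: 84.5
```

```bash
python3 look.py 13 wrist side
```

```text
16.3167 [488.4 194.4 166.1] [0.    0.134 0.991 0.   ] [-0.9  0.1  0.3] 84.5313969672348
```

View pics/wrist13.png

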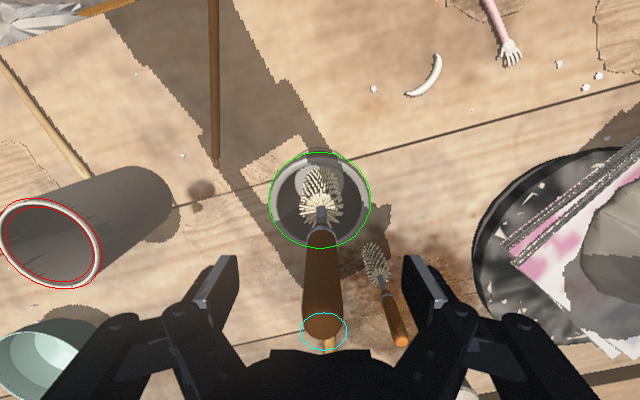

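The brush stands free and upright in the crock. I'll retreat straight up.

apply_moves(series=[[[0, 0, 0.4, 0, 0, 0, 85], [0, 0, 0.8, 0, 0, 0, 85], [0, 0, 0.9, 0, 0, 0, 85], [0, 0, 0.9, 0, 0, 0, 85], [0, 0, 0.9, 0, 0, 0, 85], [0, 0, 0.9, 0, 0, 0, 85], [0, 0, 0.5, 0, 0, 0, 85], [0, 0, 0, 0, 0, 0, 85]]])

```text
time: 17.08
ee_pos: [489.7, 194.7, 303.7]
orientation: [0.004, 0.135, 0.991, 0.002]
ft_force: [0.8, -0.1, -0.2]
finger_gap: 84.5
```

apply_moves(series=[[[-0.5, 0.5, 0, 0, 0, 0, 85], [-0.9, 0.9, 0, 0, 0, 0, 85], [-0.9, 0.9, 0, 0, 0, 0, 85], [-0.9, 0.9, 0, 0, 0, 0, 85], [-0.5, 0.5, 0, 0, 0, 0, 85], [0, 0, 0, 0, 0, 0, 85], [0, 0, 0, 0, 0, 0, 85], [0, 0, 0, 0, 0, 0, 85]]])

```text
time: 17.75
ee_pos: [396.1, 286.4, 298.0]
orientation: [-0.0, 0.135, 0.991, -0.0]
ft_force: [0.6, 0.7, -1.1]
finger_gap: 85.1
```

```bash
python3 look.py 14 side wrist
```

```text
17.75 [396.1 286.4 298. ] [-0.     0.135  0.991 -0.   ] [ 0.6  0.7 -1.1] 85.10069939873193
```

View pics/side14.png

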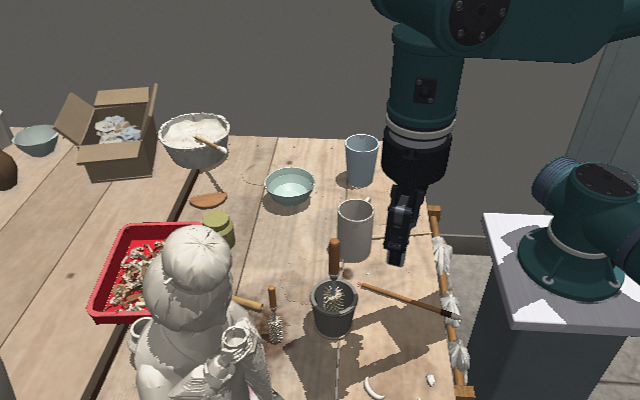

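View pics/wrist14.png

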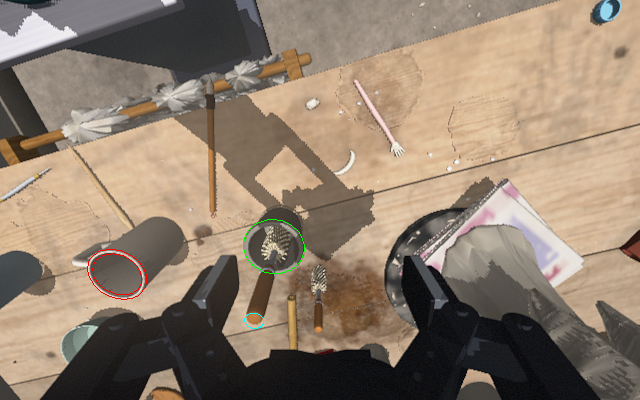

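Both views show the brush upright in the crock with its handle top near (334,240) in the side view. The mug is at its original pixels and the gripper is clear, so I'm handing in.

```bash
python3 -c "
from station import workorder
print(workorder.sign_off())"
```

```text
the job is handed in; nothing more can be done
None
```

The job is done and handed in at about 18 s, well under the 58 s limit; the sign-off reported no verdict.

- **Brushing:** I lifted the brush from the crock and pushed it down to the mug's floor, where contact read about 9 N. I drew it up about 110 mm, which put the tip at the rim or about 2 mm below it, and pushed it down to the floor again at about 8 N.
- **Return:** I took the brush out, set it bristles down in the crock with light contact of about 2 N, let go and moved clear.
- **Final checks:** The side and wrist pictures show the brush standing free and upright in the crock. The mug is standing at its original place, and the gripper is open and clear of everything. The largest wrist force I read was about 9 N.
- **One disagreement:** The side and top cameras differed by about 3 mm in x for the mug. I used a value between them, which matched the wrist camera view.

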